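# Drive home the lamp's battery-cover screw

### The arm

A 6-joint arm with a two-finger parallel gripper is mounted at the origin on the work surface. World frame = base frame: x ahead of the robot, y to its left, z up, the work surface at z = 0. Lengths are in m, angles in rad, forces in N, time in s.
With the tool pointing down it reaches from about 0.275 to 0.825 m from the base axis. Payload 4.9 kg.
Tool frame: the origin (TCP) lies midway between the tips of the shut fingers; the grasp point (between the pads) lies 19 mm behind it (bot.grip_depth is the distance from the TCP to the grasp point, in m); y points along the fingers, x is the direction in which the jaws open and shut, and the axes are right-handed (so a half turn about y gives the same grasp; the last joint's range is limited). The gripper opens to 85 mm and grips with 20 to 120 N. Pads are 22 mm wide; open, the fingers measure 114 mm over their backs; the gripper's body (76 mm by 85 mm) begins 54 mm behind the grasp point. The pads swing forward as they close: fully open they stand 13 mm farther back than shut.
Start: joints at [1.211, 0.326, -0.193, 1.052, 0, 1.437], TCP at [0.123, 0.536, 0.209] pointing down, gripper open.
Joint ranges: [-2.65, 2.65], [-0.97, 1.79], [-1.3, 1.35], [-1.93, 2.1], [-1.47, 1.37], [-3.14, 3.14]. Speed limits (rad/s): [2.57, 2.57, 3.14, 3.14, 3.14, 3.14].

### API

Orientations are given as a unit quaternion [w, x, y, z].
In Python, from cell import bot gives the robot as it stands. Calls block until the motion is done:
- bot.move_pose(position, orientation): joint-space move of the TCP to a pose.
- bot.move_linear(position, speed=0.15, rotation=None, until_force=None): straight line of the TCP; rotation=None keeps the orientation; speed is the mean speed in m/s. With until_force (N) it stops when the force on the tool has changed by that much, and returns True; else False.
- bot.goto_joints(angles): joint-space move.
- bot.set_gripper(opening, grasp_force=None): opening from 0.0 (shut) to 1.0 (fully open); grasp_force is the grip in N (None keeps the last); returns when the fingers have stopped.
- bot.wait(seconds).
- bot.solve_ik(position, orientation): joint angles nearest the present ones, or None.
- bot.camera(name): name is "scene" or "top" or "wrist"; returns the picture (384x512x3 uint8, red, green, blue); there is no depth.
- bot.calibration(name): a dict with "mtx" (3x3 intrinsics, pixels), "k1" (the pictures are not rectified: a ray, as slopes to the right and down, at radius r is drawn at 1 + k1 r^2 times it, then the intrinsics apply), "extrinsics" (4x4, takes a point from world to camera coordinates); the wrist camera has in their place "hand_eye" (4x4, takes a point from camera to tool coordinates, whose origin is the TCP and whose axes are the tool frame's). Camera axes: x right, y down, z forward; pixel columns grow to the right and rows downward; lengths in m; the calibration is good to about 2 mm. A picture is of the moment at which its call begins: read the wrist's pose just before it. calibration takes no time and is no camera call.
A pose or a line that the arm cannot do raises bot.PlanningError and nothing moves.
- bot.close_job(): hands the job in, once; it reports no verdict.
Trained networks look in the newest picture that a camera, given by its name, has taken for a name from the list of things; names that differ only in an ending like _2 or _b are one class to them, and where a whole thing is asked for, a point or a joint stands for the part that bears it (a point fixed in the world has none). Each returns a list of dicts, best first, with "confidence" (0 to 1); they miss things now and then, are a little off and sometimes report something else, mostly with a low value. They report only what shows in the picture. A call takes as long as a camera call. They do not tell look-alikes from the thing itself.
- bot.search_frame(camera, thing): "bbox" ([left, top, width, height] in pixels, round what is visible of it).
Readings, each from a call of its own:
- bot.read_clock(): time.
- bot.read_joint_positions(): joint angles.
- bot.read_joint_vel(): joint speeds.
- bot.read_joint_efforts(): joint torques, N m.
- bot.read_position(): TCP position.
- bot.read_tool_rot(): TCP orientation.
- bot.read_ft_force(): force on the tool from outside, world axes, zero at the start.
- bot.read_moment(): the same for the moment, N m.
- bot.read_gripper_width(): opening from 0.0 (shut) to 1.0 (fully open).
Only numpy, scipy, OpenCV 4.12 (cv2) and the standard library are available. Lean on these libraries where they do the work, as an engineer would, in place of code of your own. Each camera call takes 0.05 s, during which the arm holds its last target.

### The job

The screw that holds the lamp's battery cover was left loose: take the screwdriver out of its wooden block, seat its blade in the screw's slot and drive the screw clockwise under a steady push until it is fully home, without leaning hard on it or forcing it at the stop. Then stand the screwdriver back in its hole in the block and let go. Touch the lamp with nothing but the screwdriver, and leave the knight, the pawn bowl and the wooden box where they stand.

Things in the scene. Friction and masses are not known exactly. Their poses are not given: they have to be found in the camera images.
- lamp: Compact aluminium table lamp on rubber feet; does not shift. Base 180 x 90 x 30 mm, origin under its centre, x along its length. Over the -x half lies the 3 mm grey battery cover (top 33 mm up) with the screw at x = -55 mm. At +x: press button (38 mm up), then a stem with a 74 mm round shade, 127 mm high, 70 mm from the origin. 
- screw_slot (a point): Centre of the slot's mouth, on top of the screw's 20 mm round steel head, 38.6 to 39.6 mm above the table at first, 37.5 mm when home; x = along the slot, z = up, turns with the screw. Slot: closed at both ends, 3 mm deep; floor 10 x 2.6 mm, mouth 13.5 x 4.8 mm, flanks sloping 20 degrees, so a blade that is turned without push rides up and out.
- screw: The lamp's captive screw; origin under its head's middle, axes as screw_slot. Clockwise drives it in: coarse thread, about 1 mm a rad, drags at 0.06 N m, does not run back, stops dead when the head sits on the cover, a fifth to a third of a turn on. Where the slot then points differs each time: the stop is felt. Twisted on past about 0.15 N m the blade climbs out and mars the slot (9 N push).
- screwdriver: Screwdriver, 146 mm, about 120 g, standing blade down in the block. Origin at the middle of the blade's end; z up the shaft, x along the blade's width, y across its thickness. Blade 9 x 2 mm; steel shaft 8 mm thick; oval beech handle from 62 mm (its shoulder, 21 mm wide, which rests on the block) to 146 mm, with two flats 22 mm apart facing +y and -y from 78 to 130 mm; 32 mm wide in x.
- driver_tip (a point): Middle of the end of the screwdriver's blade (same as the screwdriver's origin); 4 mm above the table when it stands in the block.
- driver_grip (a point): Middle of the handle between its two flats, on the screwdriver's axis, 104 mm above the blade's end; axes as the screwdriver.
- tool_block: Beech tool block, 100 x 64 x 66 mm, stays put, origin under its centre. Through holes from above: 14 mm wide at x = -22 mm (the screwdriver's), two empty small ones (9 and 6 mm) at x = +32 mm.
- block_hole (a point): Centre of the mouth of the screwdriver's hole, on the block's top 66 mm above the table; 14 mm wide with a 2 mm chamfer, open to the table below.
- knight: White porcelain chess knight, 38 mm base, 80 mm high, loose; origin under its base. Leave alone.
- pawn_bowl: Steel bowl, 112 mm wide, 45 mm high, holding black plastic pawns, loose; origin under its centre. Leave alone.
- chess_box: Beech box with a sliding top, 170 x 100 x 62 mm, loose; origin under its centre. Leave alone.
There are look-alikes about, which are no part of the job. What is meant by the screwdriver is not green, and is the smaller of those in its own colour.

How it is judged:
By the outcome, as a careful person would: the job done as asked, in the order asked, and still so for the second after the job is handed in, with the robot touching nothing.
It also fails if it takes over 72 s, if anything falls off the work surface, if the arm or the gripper's body presses on something with over 40 N, if the wrist force passes 120 N, or if a joint passes its speed limit or range.

## Working session

There is one attempt and no reset: what is moved stays moved. The work goes in short steps, each a Python script; the robot and the scene stay as the last script left them, time stands still between calls to the robot, and variables do not carry over. Pictures are saved under pics/ and viewed, and the job is handed in when it is done.

```bash
ls; mkdir -p pics; cat > h.py <<'E'
import numpy as np, cv2
from cell import bot
def save(n,img): cv2.imwrite('pics/'+n+'.png',cv2.cvtColor(img,cv2.COLOR_RGB2BGR))
E
python3 - <<'E'
from h import *
for c in ['scene','top','wrist']:
    save(c+'0',bot.camera(c))
    cal=bot.calibration(c); print(c,{k:np.round(v,4).tolist() for k,v in cal.items()})
    for t in ['screwdriver','tool_block','lamp','screw','knight','pawn_bowl','chess_box']:
        print(t,[(np.round(d['bbox']).tolist(),round(d['confidence'],2)) for d in bot.search_frame(c,t)][:5])
print(bot.read_position(),bot.read_tool_rot(),bot.read_clock(),bot.grip_depth)
E
```

```text
pics
scene {'mtx': [[370.3069, 0.0, 255.6497], [0.0, 370.3069, 193.1529], [0.0, 0.0, 1.0]], 'k1': -0.0498, 'extrinsics': [[0.7947, 0.607, 0.0038, -0.4154], [0.4022, -0.5219, -0.7522, -0.1745], [-0.4546, 0.5993, -0.6589, 1.2265], [0.0, 0.0, 0.0, 1.0]]}
screwdriver [([100.0, 196.0, 28.0, 65.0], 0.88), ([166.0, 195.0, 15.0, 31.0], 0.73), ([122.0, 162.0, 29.0, 67.0], 0.66)]
tool_block [([160.0, 214.0, 54.0, 44.0], 0.68)]
lamp [([254.0, 124.0, 53.0, 65.0], 0.92)]
screw []
knight [([225.0, 175.0, 17.0, 31.0], 0.57)]
pawn_bowl [([291.0, 240.0, 55.0, 44.0], 0.83)]
chess_box [([332.0, 176.0, 71.0, 64.0], 0.59)]
top {'mtx': [[366.8952, 0.0, 251.2586], [0.0, 366.8952, 197.9883], [0.0, 0.0, 1.0]], 'k1': -0.0576, 'extrinsics': [[0.0291, -0.9989, 0.0374, -0.0826], [-0.9926, -0.0333, -0.1166, 0.5516], [0.1177, -0.0338, -0.9925, 0.831], [0.0, 0.0, 0.0, 1.0]]}
screwdriver [([354.0, 261.0, 42.0, 26.0], 0.9), ([315.0, 284.0, 35.0, 23.0], 0.86), ([307.0, 234.0, 20.0, 20.0], 0.73)]
tool_block [([286.0, 214.0, 42.0, 47.0], 0.57)]
lamp [([90.0, 206.0, 96.0, 40.0], 0.57)]
screw [([162.0, 221.0, 9.0, 5.0], 0.49)]
knight [([217.0, 230.0, 18.0, 13.0], 0.65)]
pawn_bowl [([241.0, 89.0, 43.0, 46.0], 0.66), ([121.0, 79.0, 85.0, 55.0], 0.6)]
chess_box [([121.0, 79.0, 85.0, 56.0], 0.67)]
wrist {'mtx': [[269.4352, 0.0, 257.7945], [0.0, 269.4352, 187.5748], [0.0, 0.0, 1.0]], 'k1': -0.032, 'hand_eye': [[1.0, 0.0006, -0.0002, 0.0002], [0.0004, -0.2967, 0.955, -0.1634], [0.0005, -0.955, -0.2967, 0.0753], [0.0, 0.0, 0.0, 1.0]]}
screwdriver []
tool_block []
lamp [([78.0, 366.0, 54.0, 18.0], 0.56)]
screw []
knight []
pawn_bowl [([78.0, 363.0, 56.0, 20.0], 0.47)]
chess_box []
[0.12312788 0.53605003 0.20938543] [-0.55314333  0.55315419  0.44048182 -0.44048686] 1.2 0.0187
```

View pics/scene0.png

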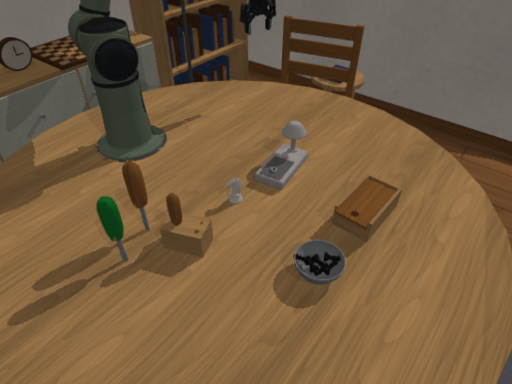

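View pics/top0.png

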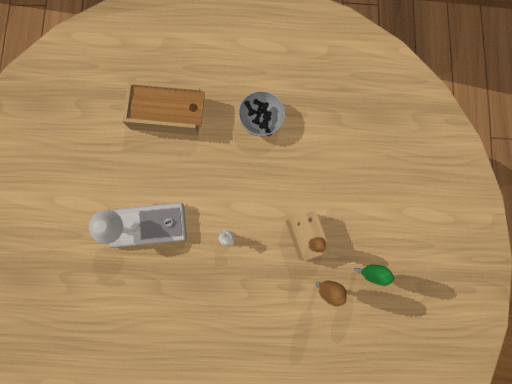

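View pics/wrist0.png

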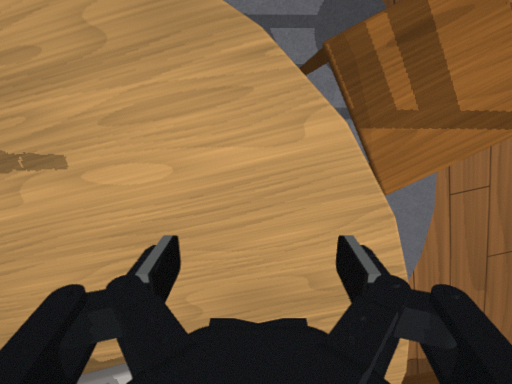

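The scene and top pictures show three screwdrivers:

| Candidate | top px | scene px | Fit |
|---|---|---|---|
| Green | (378,274) | (112,225) | Ruled out by its colour |
| Large brown | (332,292) | (136,190) | Larger of the two brown ones |
| Small brown, in the block | (317,243) | (174,208) | Smaller of its colour, so this is the one meant |

The lamp is at top px (140,225) with its screw at (168,222). Next I'll enlarge the crops to confirm and compute rough positions.

```bash
cat >> h.py <<'E'
from scipy.spatial.transform import Rotation as R
def RM(q): return R.from_quat([q[1],q[2],q[3],q[0]])
def Q(r): x=r.as_quat(); return np.array([x[3],x[0],x[1],x[2]])
def cam(c,pose=None):
    k=bot.calibration(c); K=np.array(k['mtx'])
    if c=='wrist':
        p,q=pose; T=np.eye(4);T[:3,:3]=RM(q).as_matrix();T[:3,3]=p
        E=np.linalg.inv(T@np.array(k['hand_eye']))
    else: E=np.array(k['extrinsics'])
    return K,k['k1'],E
def ray(cm,uv):
    K,k1,E=cm; d=np.array([(uv[0]-K[0,2])/K[0,0],(uv[1]-K[1,2])/K[1,1]]); s=d.copy()
    for _ in range(20): s=d/(1+k1*(s@s))
    v=E[:3,:3].T@np.array([s[0],s[1],1]); o=-E[:3,:3].T@E[:3,3]; return o,v
def onz(cm,uv,z):
    o,v=ray(cm,uv); return o+v*(z-o[2])/v[2]
def proj(cm,P):
    K,k1,E=cm; c=E[:3,:3]@np.array(P)+E[:3,3]; s=c[:2]/c[2]; s=s*(1+k1*(s@s)); return s*[K[0,0],K[1,1]]+K[:2,2]
def look(name):
    pose=(np.array(bot.read_position()),np.array(bot.read_tool_rot())); im=bot.camera('wrist'); save(name,im); np.savez('pics/'+name+'.npz',p=pose[0],q=pose[1]); return cam('wrist',pose),im
def down(phi,tiltless=True):
    # tool: find convention: x axis at angle phi, z(approach)/y down
    x=np.array([np.cos(phi),np.sin(phi),0]); y=np.array([0,0,-1.]); z=np.cross(x,y)
    return Q(R.from_matrix(np.stack([x,y,z],1)))
E
python3 - <<'E'
from h import *
print(RM(bot.read_tool_rot()).as_matrix().round(3))
t=cam('top');s=cam('scene')
for n,uv,z in [('handletop',(317.5,243),.15),('hole block corner TL?',(291,216),.066),('TR',(315,212),.066),('screw',(168.5,222.5),.039),('plate c1',(184,205),.03),('c2',(186,243),.03),('knight',(227,239),.04),('bowl',(262,114),.04),('box',(165,105),.06),('bigbrown tip',(319,285),0),('bigbrown end',(335,294),.2),('green end',(380,275),.2)]:
    print(n,onz(t,uv,z).round(3))
print(onz(s,(173,198),.15).round(3),onz(s,(275,169),.039).round(3))
a=cv2.imread('pics/top0.png')[195:315,270:410]; b=cv2.imread('pics/scene0.png')[150:270,80:220]
cv2.imwrite('pics/crop1.png',np.vstack([cv2.resize(a,None,fx=2.5,fy=2.5,interpolation=2),cv2.resize(b,None,fx=2.5,fy=2.5,interpolation=2)]))
E
```

```text
[[ 0.224  0.    -0.975]
 [ 0.975 -0.     0.224]
 [-0.    -1.    -0.   ]]
handletop [ 0.453 -0.198  0.15 ]
hole block corner TL? [ 0.512 -0.156  0.066]
TR [ 0.523 -0.21   0.066]
screw [0.49  0.125 0.039]
plate c1 [0.532 0.092 0.03 ]
c2 [0.444 0.083 0.03 ]
knight [ 0.456 -0.012  0.04 ]
bowl [ 0.758 -0.085  0.04 ]
box [0.764 0.145 0.06 ]
bigbrown tip [ 0.352 -0.236  0.   ]
bigbrown end [ 0.359 -0.222  0.2  ]
green end [ 0.395 -0.308  0.2  ]
[ 0.463 -0.214  0.15 ] [0.497 0.124 0.039]
```

View pics/crop1.png

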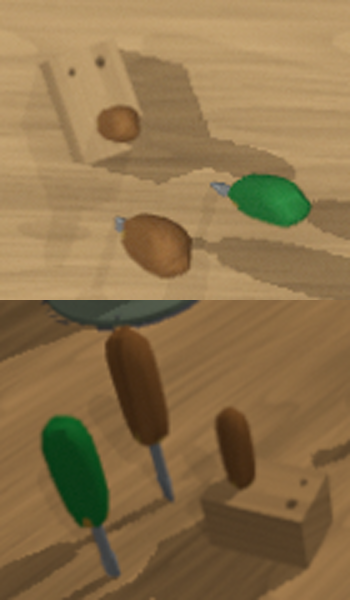

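The crop confirms it. The smaller brown driver stands in the block, and the larger brown and the green ones stand free near it. I'll take wrist views of the screw and the block next.

```bash
python3 - <<'E'
from h import *
# Test IK for several phi
for P in [(.49,.125,.2),(.455,-.2,.26)]:
    for ph in np.deg2rad(range(0,360,30)):
        j=bot.solve_ik(P,down(ph)); print(P,round(np.rad2deg(ph)),None if j is None else np.round(j,2))
print(proj(cam('top'),(0.352,-.236,.0)))
E
```

```text
(0.49, 0.125, 0.2) 0 [ 0.1   0.25 -0.32  1.    0.    1.67]
(0.49, 0.125, 0.2) 30 [ 0.1   0.25 -0.32  1.    0.    1.15]
(0.49, 0.125, 0.2) 60 [ 0.1   0.25 -0.32  1.    0.    0.63]
(0.49, 0.125, 0.2) 90 [ 0.1   0.25 -0.32  1.    0.    0.1 ]
(0.49, 0.125, 0.2) 120 [ 0.1   0.25 -0.32  1.    0.   -0.42]
(0.49, 0.125, 0.2) 150 [ 0.1   0.25 -0.32  1.    0.   -0.94]
(0.49, 0.125, 0.2) 180 [ 0.1   0.25 -0.32  1.    0.   -1.47]
(0.49, 0.125, 0.2) 210 [ 0.1   0.25 -0.32  1.    0.   -1.99]
(0.49, 0.125, 0.2) 240 [ 0.1   0.25 -0.32  1.    0.   -2.51]
(0.49, 0.125, 0.2) 270 [ 0.1   0.25 -0.32  1.    0.   -3.04]
(0.49, 0.125, 0.2) 300 [ 0.1   0.25 -0.32  1.    0.    2.72]
(0.49, 0.125, 0.2) 330 [ 0.1   0.25 -0.32  1.    0.    2.2 ]
(0.455, -0.2, 0.26) 0 [-0.56  0.2  -0.23  1.14  0.    1.01]
(0.455, -0.2, 0.26) 30 [-0.56  0.2  -0.23  1.14  0.    0.48]
(0.455, -0.2, 0.26) 60 [-0.56  0.2  -0.23  1.14  0.   -0.04]
(0.455, -0.2, 0.26) 90 [-0.56  0.2  -0.23  1.14  0.   -0.56]
(0.455, -0.2, 0.26) 120 [-0.56  0.2  -0.23  1.14  0.   -1.09]
(0.455, -0.2, 0.26) 150 [-0.56  0.2  -0.23  1.14  0.   -1.61]
(0.455, -0.2, 0.26) 180 [-0.56  0.2  -0.23  1.14  0.   -2.13]
(0.455, -0.2, 0.26) 210 [-0.56  0.2  -0.23  1.14  0.   -2.66]
(0.455, -0.2, 0.26) 240 [-0.56  0.2  -0.23  1.14  0.    3.1 ]
(0.455, -0.2, 0.26) 270 [-0.56  0.2  -0.23  1.14  0.    2.58]
(0.455, -0.2, 0.26) 300 [-0.56  0.2  -0.23  1.14  0.    2.06]
(0.455, -0.2, 0.26) 330 [-0.56  0.2  -0.23  1.14  0.    1.53]
[318.97694766 285.06843915]
```

```bash
python3 - <<'E'
from h import *
bot.move_pose([.49,.125,.14],down(np.pi/2)); c,im=look('wl1')
print(bot.read_clock(),[ (np.round(d['bbox'],1).tolist(),round(d['confidence'],2)) for d in bot.search_frame('wrist','screw')])
bot.move_pose([.49,.125,.14],down(-np.pi/2)); c,im=look('wl2')
print(bot.read_clock(),[ (np.round(d['bbox'],1).tolist(),round(d['confidence'],2)) for d in bot.search_frame('wrist','screw')])
a=[cv2.resize(cv2.imread(f'pics/wl{i}.png')[:300],None,fx=1.4,fy=1,interpolation=2) if 0 else cv2.imread(f'pics/wl{i}.png')[:300] for i in (1,2)]
cv2.imwrite('pics/wl12.png',np.vstack(a))
E
```

```text
3.25 [([247.4, 173.0, 22.5, 16.1], 0.79)]
6.0 []
```

View pics/wl12.png

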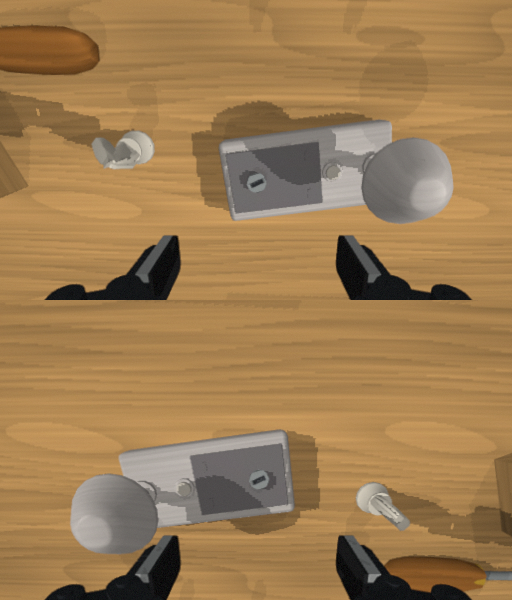

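The slot is clear in both views, at (257,182) and (258,180). The brown handle at (50,50) in view 1 and (440,272) in view 2 is unexpected, so I'll check the fixed cameras.

```bash
python3 - <<'E'
from h import *
save('top1',bot.camera('top'));save('scene1',bot.camera('scene'))
cv2.imwrite('pics/ts1.png',np.vstack([cv2.imread('pics/top1.png')[60:340],cv2.imread('pics/scene1.png')[60:370]]))
for i,uv in ((1,(98,50)),(2,(385,272)),(1,(257,182)),(2,(258,180)),(1,(140,148)),(2,(372,198))):
    f=np.load(f'pics/wl{i}.npz'); c=cam('wrist',(f['p'],f['q']))
    print(i,uv,onz(c,uv,.02).round(3),onz(c,uv,.0385).round(4))
E
```

```text
1 (98, 50) [ 0.363 -0.029  0.02 ] [ 0.3659 -0.0189  0.0385]
2 (385, 272) [ 0.369 -0.032  0.02 ] [ 0.382  -0.0219  0.0385]
1 (257, 182) [0.495 0.125 0.02 ] [0.49   0.125  0.0385]
2 (258, 180) [0.487 0.125 0.02 ] [0.4921 0.1247 0.0385]
1 (140, 148) [0.458 0.001 0.02 ] [0.4551 0.009  0.0385]
2 (372, 198) [ 0.466 -0.003  0.02 ] [0.4726 0.0052 0.0385]
```

View pics/ts1.png

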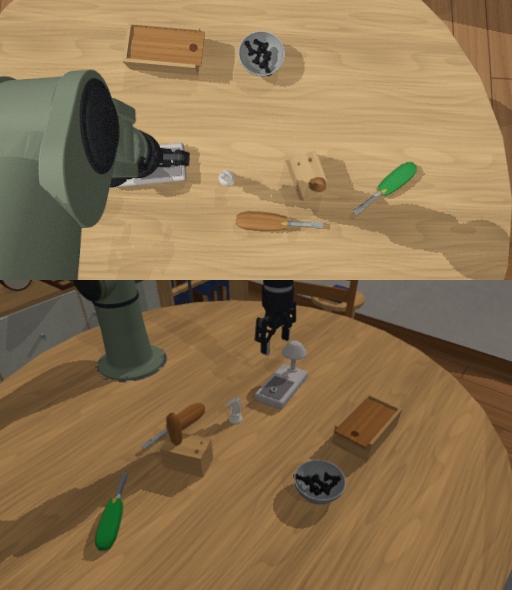

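The two free-standing look-alikes simply toppled over by themselves and now lie on the table. The meant driver still stands in its block. Both views put the screw at about (0.491, 0.125). Now the block and driver.

```bash
python3 - <<'E'
from h import *
bot.move_pose([.455,-.20,.24],down(-np.pi/2)); look('wb1')
bot.search_frame
print(bot.read_clock(),[ (np.round(d['bbox'],1).tolist(),round(d['confidence'],2)) for d in bot.search_frame('wrist','screwdriver')])
bot.move_pose([.455,-.20,.24],down(np.pi/2)); look('wb2')
print(bot.read_clock(),[ (np.round(d['bbox'],1).tolist(),round(d['confidence'],2)) for d in bot.search_frame('wrist','screwdriver')])
a=[cv2.imread(f'pics/wb{i}.png')[:300] for i in (1,2)]
cv2.imwrite('pics/wb12.png',np.vstack(a))
a=[cv2.resize(cv2.imread(f'pics/wl{i}.png')[162:200,235:285],None,fx=12,fy=12,interpolation=2)[:300] for i in (1,2)]
a=[cv2.resize(cv2.imread(f'pics/wl{i}.png')[162:200,235:285],None,fx=8,fy=8,interpolation=2)[:300] for i in (1,2)]
cv2.imwrite('pics/slot.png',np.vstack(a))
E
```

```text
10.8167 [([331.6, 116.2, 118.9, 91.2], 0.89), ([150.7, 201.8, 131.4, 36.1], 0.84), ([253.1, 159.2, 25.0, 38.5], 0.76)]
13.5667 [([226.1, 70.9, 154.9, 40.6], 0.72), ([240.7, 154.6, 21.3, 38.1], 0.61)]
```

View pics/wb12.png

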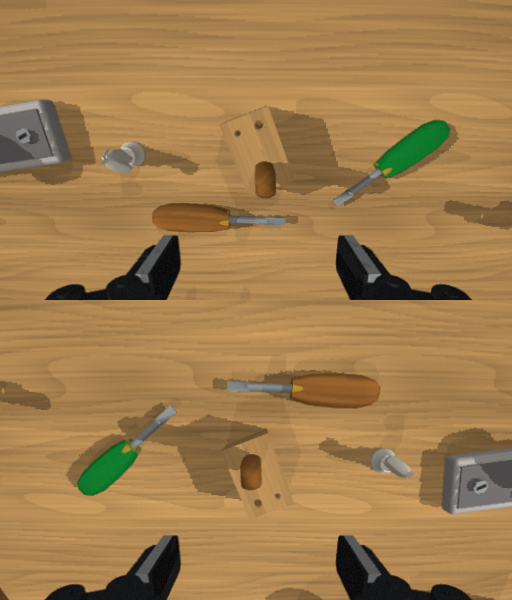

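View pics/slot.png

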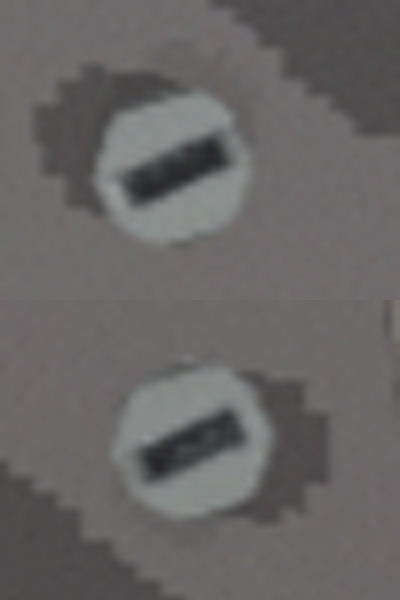

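```bash
python3 - <<'E'
from h import *
for i in (1,2):
    f=np.load(f'pics/wl{i}.npz'); c=cam('wrist',(f['p'],f['q']))
    im=cv2.imread(f'pics/wl{i}.png',0); y0,x0=172,247
    roi=cv2.resize(im[y0:192,x0:268],None,fx=8,fy=8,interpolation=cv2.INTER_CUBIC)
    m=(roi<95).astype(np.uint8); n,l,st,ce=cv2.connectedComponentsWithStats(m)
    m2=(roi>125)
    ctr=np.array(roi.shape)[::-1]/2
    best=min([k for k in range(1,n) if st[k,4]>800],key=lambda k:np.hypot(*(ce[k]-ctr)))
    pts=np.argwhere(l==best)[:,::-1]/8-.44+[x0,y0]
    w=np.array([onz(c,p,.039)[:2] for p in pts]); ev,V=np.linalg.eigh(np.cov(w.T)); v=V[:,1]
    print('slot',w.mean(0).round(4),np.rad2deg(np.arctan2(v[1],v[0]))%180,np.sqrt(ev*12).round(4))
    hp=np.argwhere(m2)[:,::-1]/8-.44+[x0,y0]; (cc,ax,an)=cv2.fitEllipse(cv2.convexHull(hp.astype(np.float32)))
    print('head',onz(c,cc,.039).round(4),ax)
a=[cv2.resize(cv2.imread('pics/wb1.png')[95:215,210:300],None,fx=4.5,fy=4.5,interpolation=2),cv2.resize(cv2.imread('pics/wb2.png')[120:225,215:305],None,fx=4.5,fy=4.5,interpolation=2)]
h=max(x.shape[0] for x in a); a=[cv2.copyMakeBorder(x,0,h-x.shape[0],0,0,0) for x in a]
o=np.hstack(a)[:600,:800]; print(o.shape); cv2.imwrite('pics/wbz.png',o)
E
```

```text
slot [0.4917 0.1245] 115.81017459104675 [0.0048 0.0136]
head [0.4915 0.1242 0.039 ] (18.179521560668945, 19.690963745117188)
slot [0.4914 0.1244] 116.19244597887784 [0.0049 0.0136]
head [0.4919 0.1242 0.039 ] (17.848079681396484, 19.381988525390625)
(540, 800, 3)
```

View pics/wbz.png

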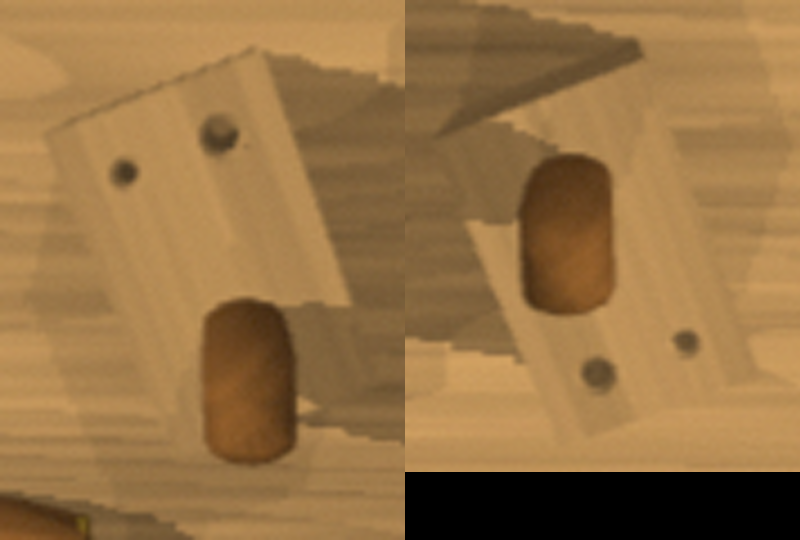

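Slot: centre (0.4915, 0.1244), 116°, mouth 13.6 x 4.8 mm, which matches the description. Next I'll fit the block from its holes and corners, and the handle's yaw from its silhouette.

```bash
cat > fit.py <<'E'
from h import *
from scipy.optimize import minimize, least_squares
C=[cam('wrist',(lambda f:(f['p'],f['q']))(np.load(f'pics/wb{i}.npz'))) for i in (1,2)]
p1=lambda x,y:(210+(x+.5)/4.5-.5,95+(y+.5)/4.5-.5); p2=lambda x,y:(215+(x-405+.5)/4.5-.5,120+(y+.5)/4.5-.5)
H=[[onz(C[0],p1(124,172),.066),onz(C[0],p1(219,134),.066)],[onz(C[1],p2(686,342),.066),onz(C[1],p2(597,374),.066)]]
for h in H: print('holes',np.round(h,4)[:,:2].tolist())
k1=[onz(C[0],p1(*q),.066)[:2] for q in ((45,132),(260,47),(350,305))]
k2=[onz(C[1],p2(*q),.066)[:2] for q in ((755,378),(560,445),(467,222))]
print('corners',np.round(k1,4).tolist(),np.round(k2,4).tolist())
ims=[cv2.imread(f'pics/wb{i}.png') for i in (1,2)]
masks=[]
for im,(u,v) in zip(ims,((265,179),(250,172))):
    hsv=cv2.cvtColor(im,cv2.COLOR_BGR2LAB).astype(float)
    sub=im.astype(float); r,b=sub[...,2],sub[...,0]
    m=((r/(b+1)>2.1)).astype(np.uint8)
    n,l=cv2.connectedComponents(m); lab=l[v,u]; m=(l==lab)&(lab>0); print('area',m.sum(),np.argwhere(m).min(0),np.argwhere(m).max(0)); masks.append(m)
def model(x,y,yaw,cm):
    pts=[]
    t=np.linspace(0,2*np.pi,40)
    for z,s in ((.062,.66),(.07,.9),(.078,1),(.13,1),(.14,.93),(.146,.7)):
        ex=16*s*np.sign(np.cos(t))*abs(np.cos(t))**.8; ey=np.clip(12.5*s*np.sin(t),-11,11)
        for a,b in zip(ex/1e3,ey/1e3): pts.append(proj(cm,(x+a*np.cos(yaw)-b*np.sin(yaw),y+a*np.sin(yaw)+b*np.cos(yaw),z+.004)))
    return cv2.convexHull(np.array(pts,np.float32))[:,0]
def iou(p):
    s=0
    for cm,m in zip(C,masks):
        M=np.zeros((384*4,512*4),np.uint8); cv2.fillPoly(M,[np.round((model(p[0],p[1],p[2],cm)+.5)*4-.5).astype(np.int32)],1)
        mm=cv2.resize(m.astype(np.uint8),None,fx=4,fy=4,interpolation=0); s+=(M&mm).sum()/(M|mm).sum()
    return -s/2
best=[]
for yd in range(0,180,15):
    r=minimize(lambda q:iou((q[0]/1e3,q[1]/1e3,q[2]/57.3)),[455,-203,yd],method='Nelder-Mead',options=dict(initial_simplex=[[455,-203,yd],[460,-203,yd],[455,-198,yd],[457,-201,yd+12]],maxiter=60)); best.append((r.fun,*r.x))
for b in sorted(best)[:6]: print(np.round(b,3))
E
python3 fit.py
```

```text
holes [[0.4962, -0.1744], [0.5065, -0.2004]]
holes [[0.4957, -0.1745], [0.5057, -0.2007]]
corners [[0.507, -0.1531], [0.5292, -0.2113], [0.4591, -0.2376]] [[0.507, -0.1538], [0.5286, -0.2119], [0.4595, -0.2378]]
area 107560 [0 0] [348 511]
area 102212 [0 0] [348 511]
[-8.00000e-03  4.51498e+02 -2.05357e+02  8.63580e+01]
[-8.00000e-03  4.51427e+02 -2.05364e+02  8.62570e+01]
[-8.00000e-03  4.51451e+02 -2.05369e+02  8.59020e+01]
[-8.00000e-03  4.51936e+02 -2.05284e+02  9.08120e+01]
[-8.00000e-03  4.50680e+02 -2.05477e+02  8.06580e+01]
[-8.00000e-03  4.51192e+02 -2.05332e+02  8.42870e+01]
```

```bash
python3 - <<'E'
import cv2
for i,(u,v) in ((1,(265,179)),(2,(250,172))):
    im=cv2.imread(f'pics/wb{i}.png'); print(im[v,u-18:u+19:3].tolist()); print(im[v-24:v+25:4,u].tolist())
E
```

```text
[[81, 134, 176], [78, 131, 170], [79, 130, 167], [33, 80, 125], [38, 85, 131], [38, 85, 133], [34, 76, 116], [27, 69, 105], [30, 63, 97], [25, 51, 78], [61, 101, 131], [63, 103, 131], [61, 100, 130]]
[[82, 137, 178], [86, 139, 181], [23, 51, 80], [23, 59, 90], [25, 63, 99], [32, 75, 117], [34, 76, 116], [37, 79, 122], [39, 83, 130], [35, 81, 127], [31, 77, 118], [67, 110, 143], [68, 108, 143]]
[[87, 143, 187], [83, 139, 181], [84, 139, 178], [30, 60, 91], [35, 71, 111], [35, 79, 124], [38, 80, 122], [34, 81, 126], [42, 89, 137], [41, 85, 130], [83, 139, 181], [86, 142, 186], [89, 146, 189]]
[[82, 135, 176], [82, 133, 175], [22, 53, 82], [29, 59, 91], [31, 66, 99], [33, 71, 109], [38, 80, 122], [37, 83, 128], [40, 89, 136], [31, 81, 126], [27, 68, 105], [81, 136, 176], [83, 134, 175]]
```

```bash
sed -i 's/m=((r\/(b+1)>2.1)).astype(np.uint8)/m=((r\/(b+1)>2.55)|(b<46)).astype(np.uint8); k=np.zeros_like(m); k[v-25:v+26,u-20:u+21]=1; m\&=k/' fit.py; cat >> fit.py <<'E'
b=sorted(best)[0]
for yd in range(0,180,20): print(yd,round(iou((b[1]/1e3,b[2]/1e3,yd/57.3)),3),end=' ')
o=[]
for im,cm in zip(ims,C):
    big=cv2.resize(im[130:215,215:305],None,fx=4.4,fy=4.4,interpolation=2)
    h=((model(b[1]/1e3,b[2]/1e3,b[3]/57.3,cm)-[215,130]+.5)*4.4-.5).astype(np.int32); cv2.polylines(big,[h],True,(0,255,0),1); o.append(big)
cv2.imwrite('pics/fit.png',np.hstack(o))
E
python3 fit.py
```

```text
holes [[0.4962, -0.1744], [0.5065, -0.2004]]
holes [[0.4957, -0.1745], [0.5057, -0.2007]]
corners [[0.507, -0.1531], [0.5292, -0.2113], [0.4591, -0.2376]] [[0.507, -0.1538], [0.5286, -0.2119], [0.4595, -0.2378]]
area 687 [162 255] [197 275]
area 656 [154 240] [189 261]
[  -0.852  450.806 -207.7    182.12 ]
[  -0.852  450.523 -207.706  182.214]
[  -0.852  450.644 -207.664    2.58 ]
[  -0.852  450.342 -207.809  182.735]
[  -0.851  451.043 -207.603  182.735]
[  -0.851  451.175 -207.756  181.989]
0 -0.848 20 -0.796 40 -0.753 60 -0.729 80 -0.724 100 -0.726 120 -0.73 140 -0.751 160 -0.789
```

View pics/fit.png

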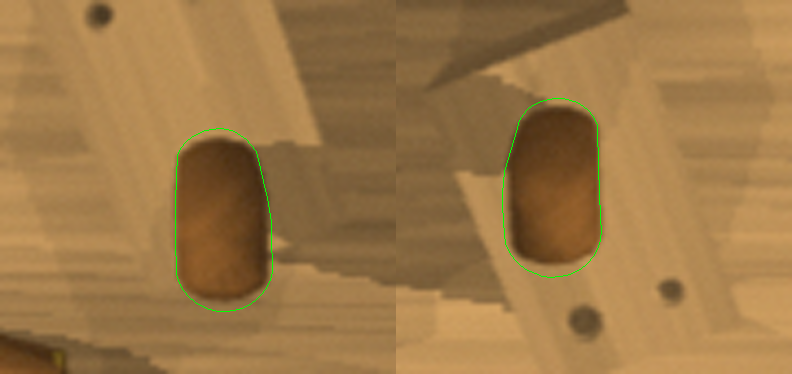

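The silhouette fit puts the driver axis at (0.4507, -0.2077) with the blade along about 2°. The block geometry puts the hole at (0.4507, -0.207), so they agree. Grasping now with the jaws along the driver's y.

```bash
python3 - <<'E'
from h import *
q=down(np.deg2rad(92))
bot.move_pose([.4507,-.2077,.18],q)
bot.move_linear([.4507,-.2077,.0893],speed=.12,until_force=8)
print(bot.read_position(),bot.read_ft_force())
bot.set_gripper(0.0,grasp_force=60)
print('w',bot.read_gripper_width()*85,bot.read_ft_force(),bot.read_moment())
bot.move_linear([.4507,-.2077,.225],speed=.12)
print('w',bot.read_gripper_width()*85,bot.read_ft_force(),bot.read_moment(),bot.read_clock())
look('g1')
E
```

```text
[ 0.45154186 -0.20819752  0.09030261] [-0.18593493 -0.0229343   0.49462483]
w 20.570337875750976 [-0.52902573  0.40786227  4.20536755] [0.1060404  0.13416097 0.02687545]
w 20.95423252083033 [-0.46659942 -0.61334672 -0.91850281] [ 0.00288568  0.01669896 -0.03630445] 16.7583
```

View pics/g1.png

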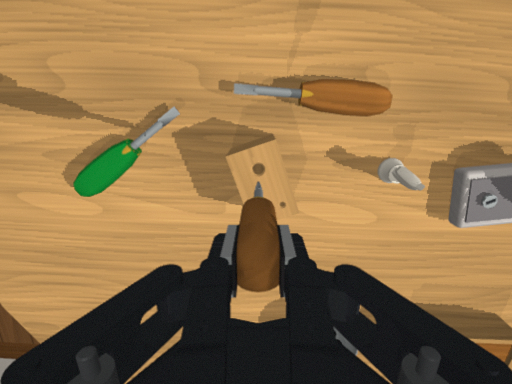

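The driver is held, with its tip at about (259,184) and the empty hole at (259,168). I'll check the tip's place in the tool frame.

```bash
python3 - <<'E'
from h import *
f=np.load('pics/g1.npz'); c=cam('wrist',(f['p'],f['q'])); Rm=RM(f['q']).as_matrix()
print(f['p'],'expected tip px',proj(c,f['p']+Rm@[0,.0853,0]), 'shoulder',proj(c,f['p']+Rm@[0,.0233,0]))
print('x dir tip +4.5mm along z:',proj(c,f['p']+Rm@[0,.0853,.0045]),proj(c,f['p']+Rm@[.001,.0853,0]),proj(c,f['p']+Rm@[0,.0803,0]))
im=cv2.imread('pics/g1.png'); cv2.imwrite('pics/g1z.png',cv2.resize(im[155:215,230:290],None,fx=9,fy=9,interpolation=2))
print('hole',onz(c,(259,168.5),.066))
print(Rm.round(3))
E
```

```text
[ 0.45019906 -0.20739166  0.22420484] expected tip px [257.80426356 185.61128822] shoulder [257.77008524 209.72487379]
x dir tip +4.5mm along z: [257.80687006 181.12158349] [258.8412939 185.6119638] [257.80209523 187.14116947]
hole [ 0.4501379  -0.20582506  0.066     ]
[[-0.035 -0.001 -0.999]
 [ 0.999  0.001 -0.035]
 [ 0.001 -1.     0.001]]
```

View pics/g1z.png

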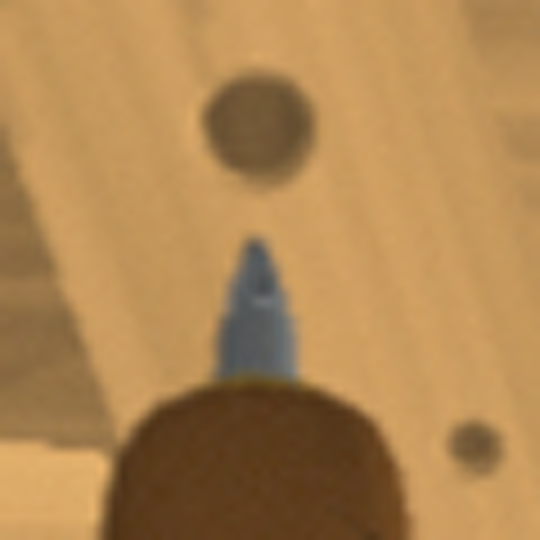

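The tip is within about 0.6 mm of nominal. Next: hover over the screw with the blade along 116° (phi 206°).

```bash
python3 - <<'E'
from h import *
q=down(np.deg2rad(206))
bot.move_pose([.4915,.1244,.215],q)
bot.move_linear([.4915,.1244,.138],speed=.1)
bot.wait(.2)
c,im=look('s1'); f=np.load('pics/s1.npz'); Rm=RM(f['q']).as_matrix()
print(f['p'],bot.read_joint_positions(),bot.read_ft_force(),bot.read_moment(),bot.read_clock()); print(Rm.round(4))
print('tip exp',proj(c,f['p']+Rm@[0,.0853,0]),'slot exp',proj(c,(.4915,.1244,.039)))
cv2.imwrite('pics/s1z.png',cv2.resize(cv2.imread('pics/s1.png')[150:220,220:300],None,fx=8,fy=8,interpolation=2))
E
```

```text
[0.49199434 0.12447423 0.1386369 ] [ 1.02256160e-01  3.09235940e-01 -4.11657768e-01  8.48823036e-01
 -2.23688904e-05 -1.92233187e+00] [ 0.165878    0.86164621 -1.92493087] [ 0.00595125 -0.01756068 -0.06169284] 19.2417
[[-8.988e-01  1.200e-03  4.384e-01]
 [-4.384e-01  2.000e-04 -8.988e-01]
 [-1.200e-03 -1.000e+00  4.000e-04]]
tip exp [258.19640617 186.35799792] slot exp [258.75984485 182.42062282]
```

View pics/s1.png

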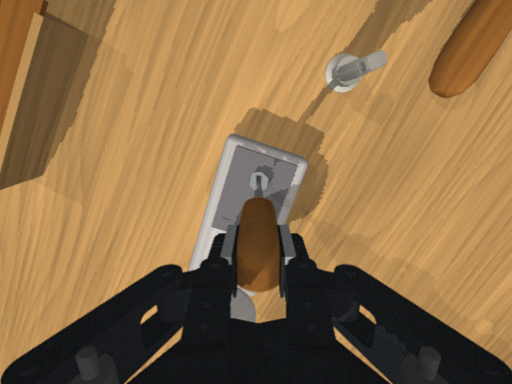

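View pics/s1z.png

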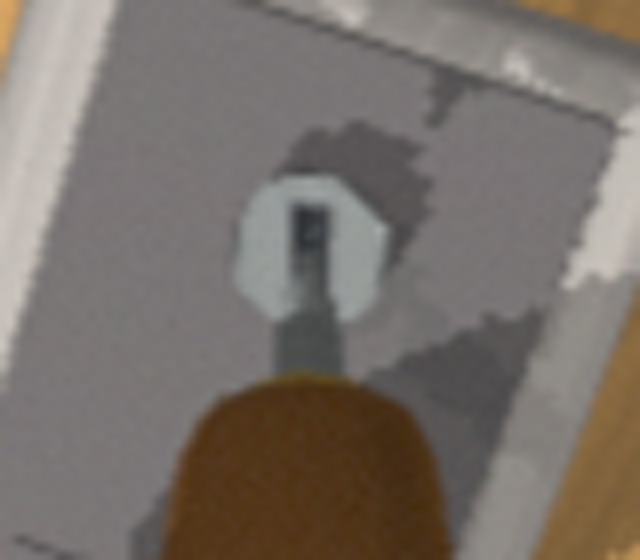

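Slot and blade line up laterally, and the slot is parallel to the blade. Along the slot I'll shift 0.7 mm. Then I'll lower slowly until contact.

```bash
python3 - <<'E'
from h import *
f0=np.array(bot.read_ft_force());m0=np.array(bot.read_moment())
bot.move_linear([.4917,.1238,.128],speed=.04)
fs=np.array([bot.read_ft_force() for _ in range(5)]);ms=np.array([bot.read_moment() for _ in range(5)])
print('t',bot.read_clock(),'base',fs.mean(0),fs.std(0),ms.mean(0),ms.std(0),f0,m0)
np.savez('base.npz',f=fs.mean(0),m=ms.mean(0))
t=bot.read_clock(); hit=bot.move_linear([.4917,.1238,.117],speed=.015,until_force=6)
print(hit,bot.read_position(),bot.read_clock()-t)
for _ in range(4):
    print(np.array(bot.read_ft_force())-fs.mean(0),np.array(bot.read_moment())-ms.mean(0),bot.read_position()[2],bot.read_clock())
look('s2')
cv2.imwrite('pics/s2z.png',cv2.resize(cv2.imread('pics/s2.png')[150:220,220:300],None,fx=8,fy=8,interpolation=2))
E
```

```text
t 19.6417 base [ 0.3790604   0.2065337  -1.72087539] [0. 0. 0.] [ 0.05452668  0.02034406 -0.06201588] [6.9388939e-18 0.0000000e+00 0.0000000e+00] [ 0.165878    0.86164621 -1.92493087] [ 0.00595125 -0.01756068 -0.06169284]
True [0.49200703 0.12378241 0.1210181 ] 0.5333000000000006
[-1.19703361  0.34212403  7.27100576] [-0.07682379  0.29814631  0.0378401 ] 0.12101809664327437 20.175
[-1.19703361  0.34212403  7.27100576] [-0.07682379  0.29814631  0.0378401 ] 0.12101809664327437 20.175
[-1.19703361  0.34212403  7.27100576] [-0.07682379  0.29814631  0.0378401 ] 0.12101809664327437 20.175
[-1.19703361  0.34212403  7.27100576] [-0.07682379  0.29814631  0.0378401 ] 0.12101809664327437 20.175
```

View pics/s2z.png

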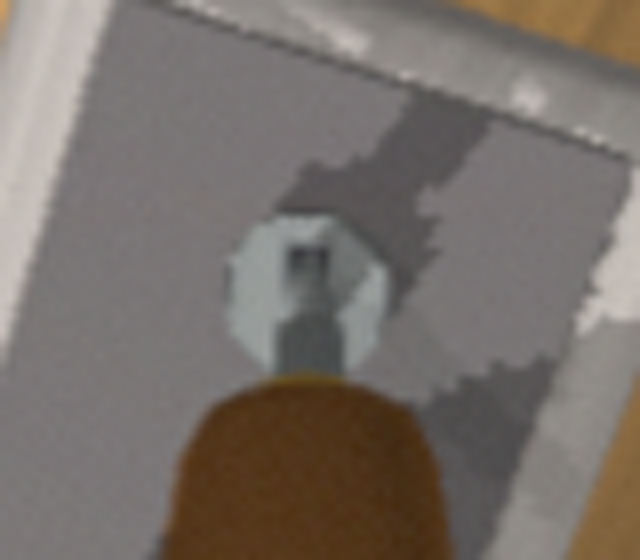

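It is seated: TCP z 0.1210 gives a tip at 0.0357, 3 mm below the head top. Next I'll try small steps to learn the push stiffness and step time.

```bash
cat > drv.py <<'E'
from h import *
b=np.load('base.npz')
def rd():
    F=np.array(bot.read_ft_force())-b['f'];M=np.array(bot.read_moment())-b['m'];p=np.array(bot.read_position());Rm=RM(bot.read_tool_rot()).as_matrix()
    return F,M,p,np.rad2deg(np.arctan2(Rm[1,0],Rm[0,0]))%360,bot.read_clock()
def show(tag=''):
    F,M,p,a,t=rd(); print(tag,'t%.2f F %s M %s p %s phi %.1f'%(t,F.round(1),M.round(3),p.round(4),a)); return F,M,p,a,t
E
python3 - <<'E'
from drv import *
show()
bot.wait(.2); show('wait')
bot.move_linear([.4917,.1238,.1205],speed=.01); show('.1205'); bot.wait(.15); show()
bot.move_linear([.4917,.1238,.1205],speed=.01,rotation=down(np.deg2rad(204))); show('204'); bot.wait(.15); show()
E
```

```text
t20.23 F [-0.  -0.8  8.1] M [-0.117  0.2    0.104] p [0.492  0.1238 0.1211] phi 206.0
wait t20.43 F [-2.  -0.8  7.5] M [-0.136  0.257  0.024] p [0.492  0.1238 0.1211] phi 206.0
.1205 t20.68 F [-1.2  0.5  7.4] M [-0.062  0.233  0.052] p [0.4923 0.1239 0.1211] phi 206.0
 t20.82 F [-1.3  0.1  7.8] M [-0.043  0.2    0.05 ] p [0.4923 0.1239 0.1211] phi 206.0
204 t21.07 F [-1.4  0.7  8.4] M [-0.114  0.17   0.087] p [0.4924 0.1239 0.1211] phi 204.0
 t21.23 F [-1.  -0.5  7.3] M [-0.072  0.168  0.084] p [0.4925 0.1239 0.1211] phi 204.0
```

```bash
cat >> drv.py <<'E'
import json,os
def avg(n=4):
    r=[]
    for _ in range(n): bot.wait(.03); r.append(rd())
    F=np.mean([x[0] for x in r],0);M=np.mean([x[1] for x in r],0);p=np.mean([x[2] for x in r],0); return F,M,p,r[-1][3],r[-1][4]
def drive(phi,zt,step,n,mzstop,ftgt=9.,fmax=13,slo=.25):
    for i in range(n):
        phi-=step; zt-=.001*np.deg2rad(step)
        bot.move_linear([.4917,.1238,zt],speed=.02,rotation=down(np.deg2rad(phi)))
        F,M,p,a,t=avg()
        print('t%.2f phi %.1f/%.1f F %s mz %.3f z %.4f zt %.4f xy %s'%(t,phi,a,F.round(1),M[2],p[2],zt,p[:2].round(4)))
        zt-=np.clip(.00004*(ftgt-F[2]),-.0003,.0002)
        if M[2]>mzstop or F[2]>fmax: print('STOP'); break
    json.dump([phi,zt],open('st.json','w'))
E
python3 - <<'E'
from drv import *
drive(204,.1205,3,6,.14)
E
```

```text
t21.61 phi 201.0/201.0 F [-1.  -0.5  8.1] mz 0.097 z 0.1211 zt 0.1204 xy [0.4925 0.1239]
t21.99 phi 198.0/198.0 F [-1.2 -0.1  8.3] mz 0.061 z 0.1210 zt 0.1204 xy [0.4924 0.1239]
t22.38 phi 195.0/195.0 F [-1.3 -0.9  8.6] mz 0.071 z 0.1210 zt 0.1203 xy [0.4924 0.1238]
t22.76 phi 192.0/192.0 F [-1.6  0.1  9.1] mz 0.058 z 0.1210 zt 0.1202 xy [0.4923 0.1238]
t23.14 phi 189.0/189.0 F [-1.5 -0.3  9.6] mz 0.078 z 0.1210 zt 0.1202 xy [0.4923 0.1238]
t23.52 phi 186.0/186.0 F [-2.1 -0.3  9.3] mz 0.080 z 0.1210 zt 0.1201 xy [0.4924 0.1238]
```

```bash
python3 - <<'E'
from drv import *
drive(*json.load(open('st.json')),3,5,.14)
look('s3')
cv2.imwrite('pics/s3z.png',cv2.resize(cv2.imread('pics/s3.png')[150:220,220:300],None,fx=8,fy=8,interpolation=2))
E
```

```text
t23.91 phi 183.0/183.0 F [-2.   0.   9.8] mz 0.124 z 0.1209 zt 0.1201 xy [0.4923 0.1238]
t24.29 phi 180.0/180.0 F [-1.6 -0.4  9.8] mz 0.082 z 0.1209 zt 0.1201 xy [0.4924 0.1238]
t24.68 phi 177.0/177.0 F [-1.7 -0.8  9.4] mz 0.118 z 0.1209 zt 0.1201 xy [0.4923 0.1238]
t25.06 phi 174.0/174.0 F [-1.8 -0.3  9.5] mz 0.139 z 0.1208 zt 0.1200 xy [0.4923 0.1238]
t25.44 phi 171.0/171.0 F [-1.4 -0.6 10. ] mz 0.113 z 0.1208 zt 0.1200 xy [0.4923 0.1238]
```

View pics/s3z.png

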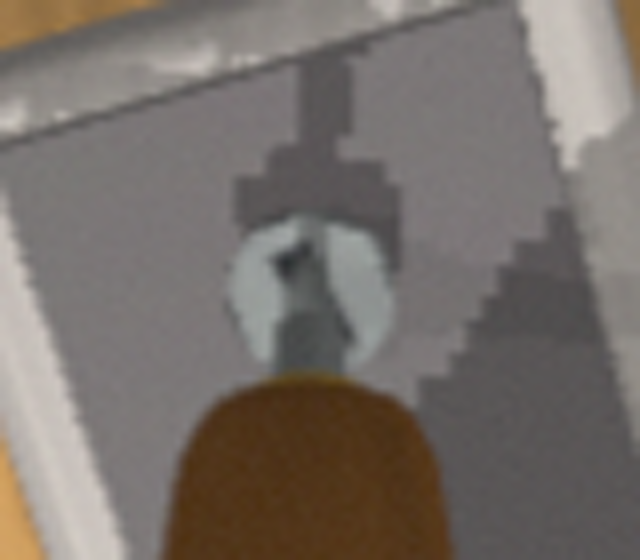

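```bash
python3 - <<'E'
from drv import *
print(bot.read_gripper_width()*85)
a=[cv2.resize(cv2.imread(f'pics/{n}.png')[165:300,205:310],None,fx=3.5,fy=4,interpolation=2) for n in('s2','s3')]
cv2.imwrite('pics/cmp.png',np.hstack(a)[:600])
E
```

```text
20.95654796316651
```

View pics/cmp.png

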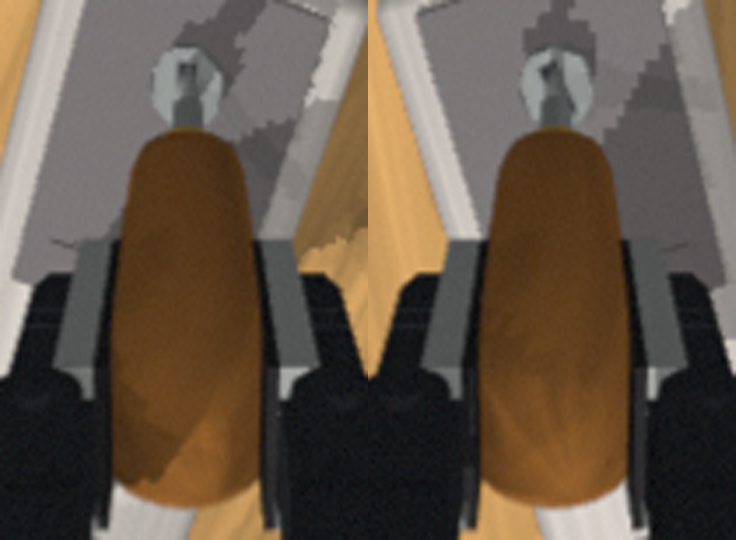

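The handle hasn't turned in the grip, but the slot seems to lag the blade in s3. I'll overlay models of the slot and blade to quantify it.

```bash
cat > ov.py <<'E'
from h import *
import sys
def ov(n,ang,z=.0385,xy=(.4915,.1244),F=10,tipz=.0365):
    f=np.load(f'pics/{n}.npz'); c=cam('wrist',(f['p'],f['q'])); Rm=RM(f['q']).as_matrix()
    im=cv2.imread(f'pics/{n}.png'); x0,y0=235,165
    big=cv2.resize(im[y0:y0+48,x0:x0+48],None,fx=F,fy=F,interpolation=2)
    def poly(P,col): 
        h=((np.array([proj(c,p) for p in P])-[x0,y0]+.5)*F-.5); cv2.polylines(big,[h.astype(np.int32)],True,col,1)
    a=np.deg2rad(ang); u=np.array([np.cos(a),np.sin(a),0]);v=np.array([-u[1],u[0],0]); o=np.array([*xy,z])
    poly([o+u*s*.00675+v*t*.0024 for s,t in((1,1),(1,-1),(-1,-1),(-1,1))],(0,255,0))
    poly([o+.01*(u*np.cos(t)+v*np.sin(t)) for t in np.linspace(0,6.28,30)],(0,255,255))
    t=f['p']+Rm@[0,.0853,0]; bx=-Rm[:,2];by=Rm[:,0]
    for dz in (0,.004): poly([t+[0,0,dz]+bx*s*.0045+by*q*.001 for s,q in((1,1),(1,-1),(-1,-1),(-1,1))],(0,0,255))
    return big
if __name__=='__main__':
    n=sys.argv[1]; cv2.imwrite(f'pics/ov_{n}.png',np.hstack([ov(n,float(a)) for a in sys.argv[2:4]])[:, :960] if 0 else cv2.resize(np.hstack([ov(n,float(a)) for a in sys.argv[2:4]]),(800,400)))
E
python3 ov.py s2 116 116; python3 ov.py s3 81 96; python3 -c "
import cv2,numpy as np
cv2.imwrite('pics/ovA.png',np.vstack([cv2.resize(cv2.imread('pics/ov_s%d.png'%i),(600,300)) for i in (2,3)]))"
```

```text
(no output)
```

View pics/ovA.png

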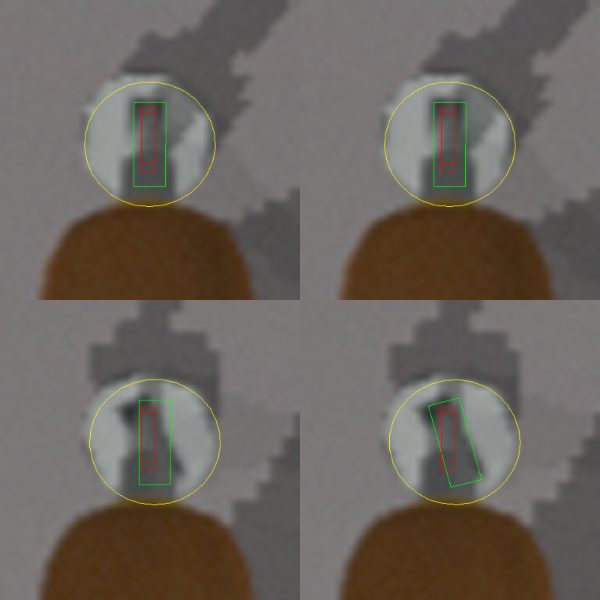

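The overlay puts the slot at about 98–101° and the tool at 81°. The tip is still at floor depth, and a blade that far off could not stay in the slot. So the driver has probably twisted a little between the pads. I'll grip harder and look again.

```bash
python3 - <<'E'
from drv import *
show('before'); bot.set_gripper(0.0,grasp_force=110); show('after'); print(bot.read_gripper_width()*85)
F,M,p,a,t=avg(5); print(F.round(1),M.round(3),p.round(4),t)
look('s4')
from ov import ov
a=ov('s4',81); b=ov('s4',99)
f=cv2.resize(cv2.imread('pics/s4.png')[165:300,205:310],None,fx=4,fy=4,interpolation=2)
big=cv2.resize(cv2.imread('pics/s4.png')[165:213,235:283],None,fx=8,fy=8,interpolation=2)
cv2.imwrite('pics/s4z.png',np.hstack([cv2.resize(f,(350,450)),cv2.resize(big,(450,450))]))
E
```

```text
before t25.49 F [-1.8 -0.4  9.9] M [-0.198  0.355  0.13 ] p [0.4923 0.1238 0.1208] phi 171.0
after t25.71 F [-1.9 -0.2 10.6] M [-0.118  0.453  0.106] p [0.4923 0.1238 0.1209] phi 171.0
19.388900470754802
[-2.  -0.5 10.6] [-0.158  0.458  0.108] [0.4923 0.1238 0.1209] 25.875
```

View pics/s4z.png

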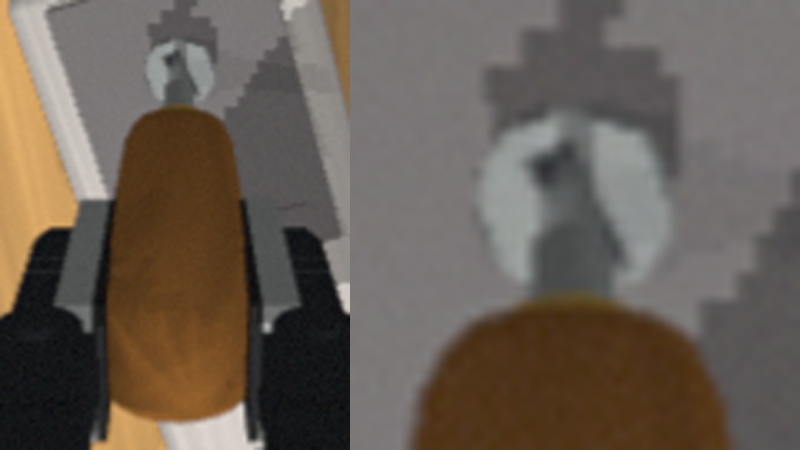

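The grip is soft and winds up before the screw turns, which explains the lag. With 110 N on the handle I'll carry on driving and watch for a torque plateau followed by a rise.

```bash
python3 - <<'E'
from drv import *
drive(*json.load(open('st.json')),4,10,.165)
look('s5')
big=cv2.resize(cv2.imread('pics/s5.png')[160:215,230:290],None,fx=8,fy=8,interpolation=2)
cv2.imwrite('pics/s5z.png',big)
E
```

```text
t26.31 phi 167.0/167.0 F [-2.  -0.5  9.8] mz 0.142 z 0.1208 zt 0.1200 xy [0.4923 0.1238]
t26.69 phi 163.0/163.0 F [-1.7 -0.5 10.1] mz 0.124 z 0.1208 zt 0.1199 xy [0.4923 0.1238]
t27.07 phi 159.0/159.0 F [-2.  -0.6 10.1] mz 0.125 z 0.1207 zt 0.1199 xy [0.4923 0.1238]
t27.46 phi 155.0/155.0 F [-1.7 -0.9  9.1] mz 0.121 z 0.1207 zt 0.1199 xy [0.4923 0.1238]
t27.84 phi 151.0/151.0 F [-1.9 -0.8 10.1] mz 0.116 z 0.1206 zt 0.1198 xy [0.4923 0.1238]
t28.23 phi 147.0/147.0 F [-1.6 -0.4  9.3] mz 0.118 z 0.1206 zt 0.1198 xy [0.4923 0.1238]
t28.61 phi 143.0/143.0 F [-1.8 -0.6  9.9] mz 0.109 z 0.1205 zt 0.1197 xy [0.4923 0.1238]
t28.99 phi 139.0/139.0 F [-2.2 -0.3  9.8] mz 0.117 z 0.1204 zt 0.1197 xy [0.4922 0.1238]
t29.38 phi 135.0/135.0 F [-1.8 -0.6  9.6] mz 0.085 z 0.1204 zt 0.1196 xy [0.4922 0.1238]
t29.76 phi 131.0/131.0 F [-1.7 -1.   9.5] mz 0.123 z 0.1203 zt 0.1196 xy [0.4922 0.1237]
```

View pics/s5z.png

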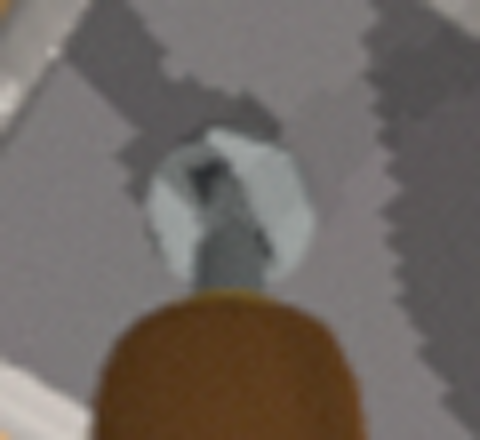

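The lag is now constant, so the screw is turning with the tool. The plateau is about 0.118 and z is falling steadily. I'll continue in 3° steps to feel for the stop.

```bash
python3 - <<'E'
from drv import *
drive(*json.load(open('st.json')),3,18,.153)
look('s6')
E
```

```text
t30.19 phi 128.0/128.0 F [-2.  -0.5  9.1] mz 0.112 z 0.1203 zt 0.1196 xy [0.4922 0.1237]
t30.57 phi 125.0/125.0 F [-1.7 -1.2  9. ] mz 0.136 z 0.1202 zt 0.1195 xy [0.4922 0.1237]
t30.96 phi 122.0/122.0 F [-1.7 -1.2  9.3] mz 0.117 z 0.1202 zt 0.1195 xy [0.4922 0.1237]
t31.34 phi 119.0/119.0 F [-1.5 -0.3  9.1] mz 0.098 z 0.1201 zt 0.1194 xy [0.4921 0.1237]
t31.73 phi 116.0/116.0 F [-1.7 -0.5  8.7] mz 0.138 z 0.1201 zt 0.1194 xy [0.4921 0.1237]
t32.11 phi 113.0/113.0 F [-1.5 -0.6  8.9] mz 0.097 z 0.1200 zt 0.1193 xy [0.4921 0.1237]
t32.49 phi 110.0/110.0 F [-1.9 -0.9  9.5] mz 0.094 z 0.1200 zt 0.1193 xy [0.4921 0.1237]
t32.88 phi 107.0/107.0 F [-1.6 -0.7  9.7] mz 0.109 z 0.1199 zt 0.1192 xy [0.4921 0.1237]
t33.26 phi 104.0/104.0 F [-2.  -1.2  9.1] mz 0.116 z 0.1199 zt 0.1192 xy [0.4921 0.1237]
t33.64 phi 101.0/101.0 F [-1.7 -0.7  9. ] mz 0.094 z 0.1198 zt 0.1192 xy [0.492  0.1237]
t34.02 phi 98.0/98.0 F [-2.2 -1.2  9.4] mz 0.125 z 0.1198 zt 0.1191 xy [0.492  0.1237]
t34.41 phi 95.0/95.0 F [-2.  -0.9  9.5] mz 0.156 z 0.1198 zt 0.1191 xy [0.4921 0.1237]
STOP
```

```bash
python3 - <<'E'
from drv import *
for _ in range(2):
    F,M,p,a,t=avg(4); print(F.round(1),M[2].round(3),p[2].round(5))
drive(*json.load(open('st.json')),2,4,.168)
F,M,p,a,t=avg(6); print(F.round(1),M[2].round(3),p[2].round(5),t)
look('s7')
big=[cv2.resize(cv2.imread(f'pics/{n}.png')[160:215,230:290],None,fx=6.5,fy=6.5,interpolation=2) for n in ('s6','s7')]
cv2.imwrite('pics/s67.png',np.hstack(big))
E
```

```text
[-1.5 -0.4  9.4] 0.139 0.11979
[-1.8 -0.7  9.4] 0.146 0.11978
t35.11 phi 93.0/93.0 F [-1.6 -0.5  9.4] mz 0.128 z 0.1198 zt 0.1191 xy [0.4921 0.1237]
t35.49 phi 91.0/91.0 F [-2.1  0.3 11.3] mz 0.141 z 0.1201 zt 0.1190 xy [0.4926 0.1241]
t35.88 phi 89.0/89.0 F [-1.6 -0.1 10.6] mz 0.146 z 0.1202 zt 0.1191 xy [0.4927 0.1241]
t36.26 phi 87.0/87.0 F [-1.9 -0.1 10.5] mz 0.164 z 0.1202 zt 0.1191 xy [0.4927 0.1241]
[-1.3  0.4 10.2] 0.167 0.12018 36.4583
```

View pics/s67.png

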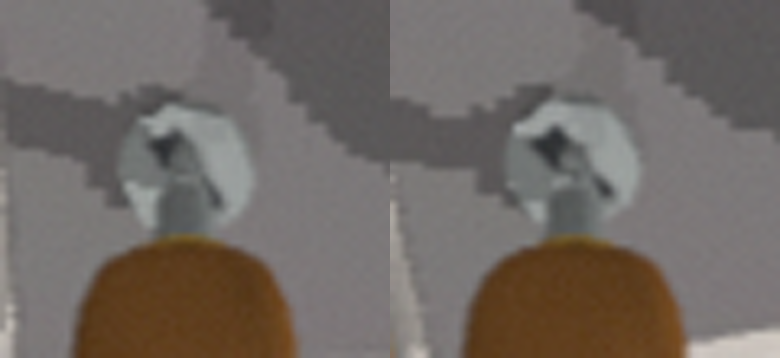

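At phi 95 the torque rose and z stopped at 0.1198, which puts the tip at 34.5 mm. That is exactly the floor height of a homed screw. At 91° and beyond the blade began to ride up, so I'll stop here, unwind and lift to look.

```bash
python3 - <<'E'
from drv import *
for ph in (97,107,115):
    bot.move_linear([.4919,.1238,.1192],speed=.02,rotation=down(np.deg2rad(ph))); F,M,p,a,t=avg(3); print(ph,F.round(1),M[2].round(3),p.round(4),t)
    if M[2]<.05: break
bot.move_linear([.4917,.1238,.138],speed=.05); bot.wait(.1)
c,im=look('s8'); f=np.load('pics/s8.npz'); show()
cv2.imwrite('pics/s8z.png',cv2.resize(cv2.imread('pics/s8.png')[155:215,230:290],None,fx=9,fy=9,interpolation=2))
E
```

```text
97 [-0.8  0.5  8. ] 0.106 [0.4927 0.1242 0.12  ] 36.9333
107 [-1.2  0.3  7.6] 0.079 [0.4927 0.1242 0.1199] 37.3583
115 [-1.2  0.2  8. ] 0.053 [0.4927 0.1242 0.1199] 37.75
 t38.42 F [ 0.2 -1.2  0.3] M [-0.044 -0.025  0.082] p [0.4914 0.1238 0.1377] phi 115.0
```

View pics/s8z.png

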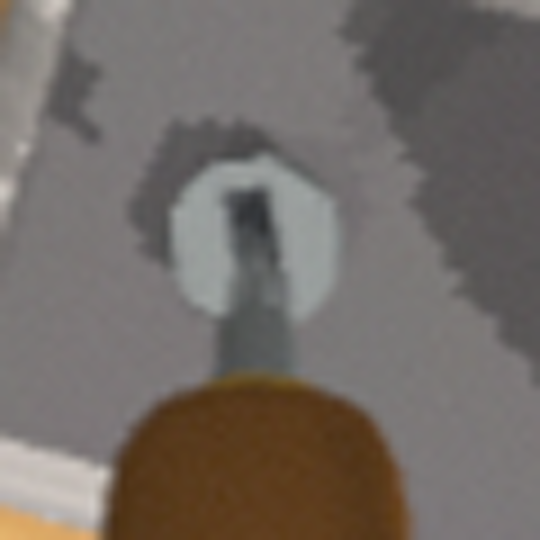

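The slot now points to about 33°, roughly 83° on from the start, which is within the expected range. To confirm the stop I'll reseat with the blade aligned to the slot. If the screw is home, torque should rise with no plateau and no further descent.

```bash
python3 - <<'E'
from drv import *
bot.move_linear([.4917,.1240,.128],speed=.05,rotation=down(np.deg2rad(123))); bot.wait(.1)
r=avg(4); np.savez('base.npz',f=r[0]+b['f'],m=r[1]+b['m']); print('free rel',r[0].round(2),r[1].round(3))
import drv; drv.b=np.load('base.npz')
print(bot.move_linear([.4917,.1240,.1165],speed=.015,until_force=6)); F,M,p,a,t=avg(3); print(F.round(1),M.round(3),p.round(4),t)
look('s9')
zt=p[2]-.0007; ph=123
for i in range(9):
    ph-=4
    bot.move_linear([.4917,.1240,zt],speed=.02,rotation=down(np.deg2rad(ph))); F,M,p,a,t=avg(3); print(ph,F.round(1),M[2].round(3),p.round(4),round(t,2))
    zt-=np.clip(.00005*(9.5-F[2]),-.0003,.0002)
    if M[2]>.1: break
look('s10')
big=[cv2.resize(cv2.imread(f'pics/{n}.png')[160:215,230:290],None,fx=6.5,fy=6.5,interpolation=2) for n in ('s9','s10')]
cv2.imwrite('pics/s910.png',np.hstack(big))
E
```

```text
free rel [-0.52 -0.31 -0.32] [-0.061  0.006  0.053]
True
[-0.5  0.   8. ] [-0.     0.214  0.015] [0.4919 0.1241 0.1199] 39.6833
119 [-0.2  0.   7.4] 0.019 [0.4925 0.1241 0.1199] 40.08
115 [0.1 0.3 8. ] 0.019 [0.4925 0.1242 0.1199] 40.43
111 [-0.3  0.6  8.5] 0.037 [0.4926 0.1243 0.1199] 40.78
107 [-0.6  1.3  8.7] 0.022 [0.4926 0.1243 0.1199] 41.13
103 [-0.5 -0.2  9.2] 0.057 [0.4927 0.1243 0.1199] 41.48
99 [-0.3  0.   8.3] 0.067 [0.4927 0.1243 0.1199] 41.83
95 [-0.7  0.2 11.3] 0.073 [0.4928 0.1243 0.1201] 42.18
91 [-1.   0.1 10.6] 0.093 [0.4928 0.1243 0.1201] 42.53
87 [-0.8  0.5 10.1] 0.105 [0.4928 0.1243 0.1201] 42.88
```

View pics/s910.png

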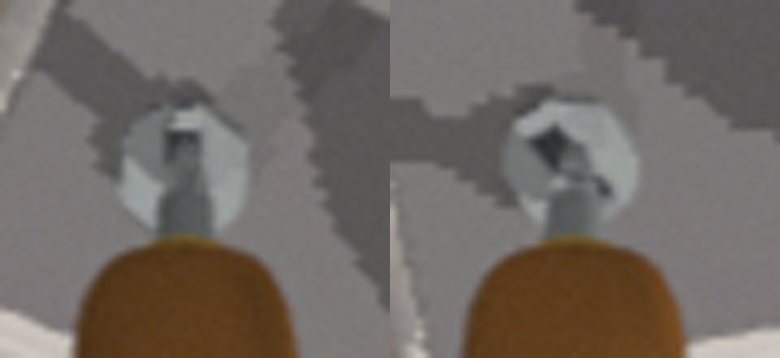

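Home is confirmed. Torque reaches 0.105 N m, well above the drag, with no plateau and no further descent, and the slot stays put. I'll unwind, lift, and go to hover over the block hole.

```bash
python3 - <<'E'
from drv import *
for ph in (105,122): bot.move_linear([.4919,.1240,.1195],speed=.02,rotation=down(np.deg2rad(ph)))
show('unw'); bot.move_linear([.4919,.1240,.14],speed=.06); bot.wait(.05)
look('s11'); bot.move_linear([.4919,.1240,.225],speed=.15)
bot.move_pose([.4506,-.207,.225],down(np.deg2rad(92)))
bot.move_linear([.4506,-.207,.172],speed=.1); bot.wait(.2)
c,im=look('b1'); f=np.load('pics/b1.npz'); Rm=RM(f['q']).as_matrix(); show()
print('tip',proj(c,f['p']+Rm@[0,.0853,0]),'hole',proj(c,(.4506,-.207,.066)))
big=[cv2.resize(cv2.imread(f'pics/{n}.png')[150:215,230:290],None,fx=6.5,fy=6.5,interpolation=2) for n in ('s11','b1')]
cv2.imwrite('pics/b1z.png',np.hstack(big))
E
```

```text
unw t43.85 F [0.5 0.8 7.4] M [ 0.057 -0.024 -0.026] p [0.4925 0.1241 0.12  ] phi 122.0
 t47.35 F [ 0.  -0.2 -0.1] M [ 0.012 -0.002 -0.002] p [ 0.451  -0.2073  0.1726] phi 92.0
tip [257.8019409  185.61398537] hole [258.19006496 179.07234107]
```

View pics/b1z.png

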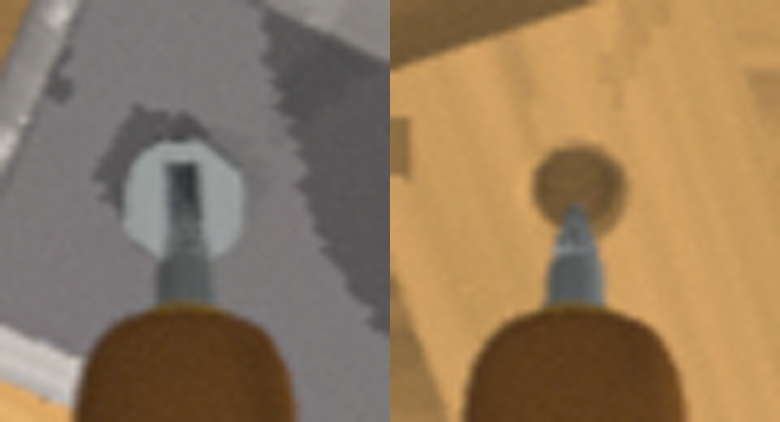

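The tip and hole agree to within about 0.5 mm. Inserting.

```bash
python3 - <<'E'
from drv import *
print(bot.move_linear([.4506,-.2068,.145],speed=.06,until_force=5)); show()
print(bot.move_linear([.4506,-.2068,.0895],speed=.05,until_force=5)); show(); F,M,p,a,t=avg(3); print(F,M,p,t)
E
```

```text
False
 t47.95 F [0.1 0.1 1.5] M [ 0.036 -0.039 -0.082] p [ 0.4504 -0.2067  0.1447] phi 92.0
True
 t49.01 F [-0.6  0.3  6. ] M [0.018 0.065 0.007] p [ 0.4502 -0.2066  0.0898] phi 92.0
[-0.3148357  -0.29007093  7.19579731] [0.0185454  0.08599079 0.0160565 ] [ 0.45023596 -0.2065573   0.08984615] 49.1083
```

The shoulder is on the block at TCP z 0.0898, about where it was grasped. Releasing and retreating.

```bash
python3 - <<'E'
from drv import *
bot.set_gripper(0.7,grasp_force=20); show('open'); print(bot.read_gripper_width())
bot.move_linear([.4502,-.2066,.24],speed=.12); bot.wait(.3)
look('e1'); show()
bot.move_pose([.44,-.0,.28],down(np.deg2rad(92)));
bot.move_pose([.30,.30,.30],down(np.deg2rad(92)));bot.wait(.2)
save('etop',bot.camera('top'));save('escene',bot.camera('scene')); print(bot.read_clock())
cv2.imwrite('pics/eall.png',np.vstack([np.hstack([cv2.imread('pics/e1.png')[90:290,100:500],cv2.imread('pics/etop.png')[90:290,80:480]]),np.hstack([cv2.imread('pics/escene.png')[100:290,60:460],cv2.resize(cv2.imread('pics/e1.png')[130:225,180:380],(400,190))])]))
E
```

```text
open t49.58 F [0.5 0.4 1.9] M [-0.057 -0.127  0.033] p [ 0.4491 -0.2058  0.0886] phi 92.0
0.7016347962965446
 t51.33 F [-0.4  0.9  1.9] M [ 0.02  -0.06   0.059] p [ 0.4501 -0.2065  0.2397] phi 92.0
53.7417
```

View pics/eall.png

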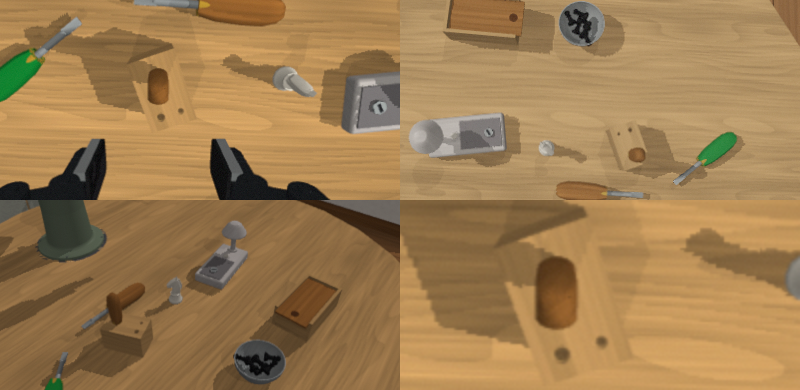

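The driver stands upright in its block with the gripper clear of it. The knight, bowl and box are where they were. Handing in.

```bash
python3 - <<'E'
from h import *
bot.close_job(); print(bot.read_clock())
E
```

```text
the job is handed in; nothing more can be done
the job is handed in; nothing more can be done
```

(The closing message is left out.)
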